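# Fit the felt wheel to the bench buffer

### The job

The bench buffer needs its felt wheel for waxing the painted discs: lift the white felt wheel up and off its hook, slide it onto the buffer's empty spindle and feel for the drive pin by turning the wheel, until it drops over the pin and sits fully home against the back flange. Then take the steel outer flange off its hook and slide it on, flat side to the wheel, until it sits fully home against the wheel. Ease the parts on without forcing them, and leave the brown sisal wheel hanging and the nut, wax bar and coaster where they lie (I will put the nut on myself).

Things in the scene. Friction and masses are not known exactly. Their poses are not given: they have to be found in the camera images.
- felt_wheel: White felt wheel, steel hub: 100 mm across, 20 thick, 0.2 kg, faces alike. Hangs upright by its 25 mm bore on a hook, bore axis 161.5 mm up. Origin: bore centre, mid-thickness; x = wheel axis. Hub, 17 to 27 mm from the axis: 8 windows right through it, 45 degrees apart, 10 mm wide, 7 mm webs between; z points through a window's middle, up as it hangs. Pinch the rim's faces from above.
- outer_flange: Steel flange: plate 62 mm across, 6 thick, with a round boss 40 mm across, 22 long; 0.25 kg. 25 mm bore right through, by which it hangs on a hook, axis level, 161.5 mm up, boss towards the hook's tip. Origin: on the bore axis in the plate's flat face (this goes against the wheel); the boss lies 6 to 28 mm from it along -x. The boss can be gripped across its sides from above.
- sisal_wheel: Brown sisal wheel, 100 mm across, 20 mm thick, bore 25 mm, hanging on the third hook; origin and axes as the felt wheel. To be left hanging.
- rack: Fixed wooden rack: cross bar (top 183 mm up) with 3 hooks pointing along its -x, 120 mm apart along y. Origin: on the bench under the middle hung item; items hang at x = 0 (within 4 mm), y = -120, 0, 120 mm, which where varies. Hook: level wire 8 mm thick, axis 170 mm up, from the bar's face (x = 55) to x = -45, then straight up, ending 12 mm above the axis: raise an item 9 to 16 mm, draw it off.
- spindle_seat (a point): On the axis of the buffer's free spindle, in the face of its 56 mm back flange, 150 mm above the bench; y points outward along the spindle, z up. From this face out: shaft 23 mm across to 52 mm, cone to 16 mm across at 60, thread 16 mm across to the tip at 78. Fully home, the felt wheel's origin is 10 mm out, the outer flange's 20 mm, both up to 1 mm low on the shaft.
- pin_circle (a point): Same point and axes as spindle_seat. A brass drive pin 6 mm thick, round end, stands 8 mm out of the flange face, 22 mm from the axis, at an angle that varies and is not reported; the spindle is braked. Met by a web, the wheel stops 8 mm short; turned up to 23 degrees one way or the other about the spindle, a window (5 degrees slack each way) lets the pin in.
- buffer: Green bench buffer, fixed. Origin on the bench exactly below spindle_seat, same axes. Behind the 10 mm thick back flange the spindle is 32 mm thick and free to y = -53 mm; then the motor, a barrel 116 mm across to y = -245 mm on a foot, its end bell narrowing from y = -75 to -53; a wheel is already fitted at its far end.
- spindle_nut: Brass hex nut, 26 mm across flats, 12 mm high, lying on the bench; origin at the centre of its underside. Leave alone.
- wax_bar: Red-brown bar of polishing wax in a paper sleeve, 45 x 110 x 30 mm, lying on the bench; origin at the centre of its underside. Leave alone.
- coaster: Painted wooden disc, 90 mm across, 5 mm thick, on the bench; origin at the centre of its underside. Leave alone.
Not all that is in view belongs to the job. What is shaped like the felt_wheel but pink is not meant.

How it is judged:
By the outcome, as a careful person would: the job done as asked, in the order asked, and still so for the second after the job is handed in, with the robot touching nothing.
It also fails if it takes over 72 s, if anything falls off the work surface, if the arm or the gripper's body presses on something with over 40 N, if the wrist force passes 120 N, or if a joint passes its speed limit or range.

### The arm

A 6-joint arm with a two-finger parallel gripper is mounted at the origin on the work surface. World frame = base frame: x ahead of the robot, y to its left, z up, the work surface at z = 0. Lengths are in m, angles in rad, forces in N, time in s.
With the tool pointing down it reaches from about 0.275 to 0.725 m from the base axis. Payload 15.9 kg.
Tool frame: the origin (TCP) lies at the very end of the fingers, on their centre line; the grasp point (between the pads) lies 19 mm behind it; z points along the fingers, y is the line along which they close (so a half turn about z gives the same grasp; the last joint's range is limited). The gripper opens to 85 mm and grips with 20 to 120 N. Pads are 22 mm wide; open, the fingers measure 114 mm over their backs; the gripper's body (76 mm by 85 mm) begins 54 mm behind the grasp point. The pads swing forward as they close: fully open they stand 13 mm farther back than shut.
Start: joints at [-1.271, 0.213, -0.034, 1.323, 0, 1.571], TCP at [0.148, -0.478, 0.231] pointing down, gripper open.
Joint ranges: [-2.98, 2.98], [-0.74, 1.72], [-1.14, 1.35], [-2.1, 2.04], [-1.57, 1.44], [-3.14, 3.14]. Speed limits (rad/s): [1.89, 1.89, 2.39, 2.57, 3.14, 3.14].

### API

Orientations are given as a unit quaternion [x, y, z, w].
In Python, from plant import monitor, optics, order gives the robot as it stands. The module is installed in compiled form; this text tells all that it offers.
- The arm moves only by the tool apply_moves, never from a script. Its arguments are lists of equal length, an entry for each row: "grip": the opening, from -1 (shut) to 1 (fully open); "slide": the shift along the tool's x, y, z in units of 30 mm (1.0 is 30 mm), a list of three; "yaw": the turn about the tool's z in rad. In form: {"grip": [grip, ...], "slide": [[x, y, z], ...], "yaw": [yaw, ...]}. A call has 1 to 5 rows; each row is the pose to reach, as a shift and turn from the pose commanded when the call began, along the tool's axes at that moment; what a row does not reach only later rows make up. A row lasts 1/10 s, in which the tool goes at most 50 mm and 8.59 degrees, less where a joint would pass 70% of its speed; a pose out of reach is approached as far as the arm can. A call with a gripper value outside its range is refused whole. The fingers move at their own pace and stop on an object; "grip_force" is the grip in N (left out, the last holds). Time passes only in rows, so rows that repeat a pose let the fingers close. It gives the time, the measured TCP pose, the force, the opening and the grip force at its end, in the units of the state.
- monitor.sense(): the state, without advancing time (a new reading comes with each control period).
- optics.capture(name): name is "scene" or "top"; returns the picture (420x560x3 uint8, red, green, blue); there is no depth.
- optics.camera_params(name): a dict with "fovy" (degrees; the focal length in pixels is half the picture's height over the tangent of half this angle, whatever the lens; pixels are square), "cx", "cy" (the principal point, pixels), "R" (3x3) and "t" (3): a world point X has camera coordinates R X + t. Camera axes: x right, y down, z forward; pixel columns grow to the right and rows downward; lengths in m; the calibration is good to about 2 mm. A picture is of the moment at which its call begins. camera_params takes no time and is no camera call.
- order.sign_off(): hands the job in; it is judged then, once.
The state is a dict: "time_s": time; "qpos": joint angles; "joint_vel": joint speeds; "joint_efforts": joint torques, N m; "eef_pos": TCP position; "orientation": TCP orientation; "wrist_force": force on the tool from outside, world axes, zero at the start; "wrist_torque": the same for the moment, N m; "width": finger opening in m; "grip_force": force on a finger pad.
Only numpy, scipy, OpenCV 4.12 (cv2) and the standard library are available. Lean on these libraries where they do the work, as an engineer would, in place of code of your own. Each camera call takes 0.05 s, during which the arm holds its last target. There are 200 camera calls.

## Working session

There is one attempt and no reset: what is moved stays moved. The work goes in short steps, Python scripts to look and compute and a tool call to move; the robot and the scene stay as the last step left them, time stands still between calls to the robot, and variables do not carry over. Pictures are saved under pics/ and viewed, at most 10 in all, crops included, and the job is handed in when it is done.

Besides the shell and the picture viewer there is one more tool, called after "Call:" as name(argument=value, ...) on one line, values as JSON. apply_moves: Moves the arm, as the interface text tells. Its arguments: {"type":"object","properties":{"grip":{"type":"array","items":{"type":"number"}},"slide":{"type":"array","items":{"type":"array","items":{"type":"number"}}},"yaw":{"type":"array","items":{"type":"number"}},"grip_force":{"type":"number"}},"required":["grip","slide","yaw"]}

```bash
mkdir -p pics; python3 - <<'E'
from plant import monitor, optics
import cv2,json
for n in("scene","top"):
    im=optics.capture(n); cv2.imwrite(f"pics/{n}0.png",im[:,:,::-1])
    p=optics.camera_params(n); print(n,p)
s=monitor.sense(); print(s)
E
```

```text
scene {'fovy': 42.760334115976136, 'cx': 282.87176081581464, 'cy': 203.28787722659177, 'R': array([[ 0.71623422,  0.69752191,  0.02171932],
       [ 0.42458301, -0.41085114, -0.80680271],
       [-0.55383916,  0.58708136, -0.59042159]]), 't': array([-0.39762032, -0.09257923,  1.40135587])}
top {'fovy': 54.64005794000236, 'cx': 278.1545902752282, 'cy': 208.0425717614276, 'R': array([[-0.02189153, -0.99947246,  0.02399103],
       [-0.98426975,  0.01733822, -0.17581936],
       [ 0.17531065, -0.0274626 , -0.98413006]]), 't': array([0.07416467, 0.49315593, 0.88017882])}
{'time_s': 0.1, 'qpos': array([-1.27098147e+00,  2.13338780e-01, -3.49714462e-02,  1.32350962e+00,
       -2.30938433e-05,  1.57080204e+00]), 'joint_vel': array([ 0.00077349, -0.00049204,  0.00260539, -0.00066871,  0.00123718,
        0.00272103]), 'joint_efforts': array([ 2.88023628e-03, -6.87247610e+01,  4.87804949e+01,  1.23089776e-02,
        1.48214913e-04,  1.53753678e-05]), 'eef_pos': array([ 0.14757523, -0.47740831,  0.23085963]), 'orientation': array([ 9.88785204e-01,  1.49343761e-01, -8.78486306e-05, -5.04296829e-04]), 'wrist_force': array([-0.22685162, -0.23395851, -0.20516807]), 'wrist_torque': array([-0.01868005, -0.04258839,  0.02914509]), 'grip_force': 0.0, 'width': 0.08534723422739696}
```

View pics/scene0.png

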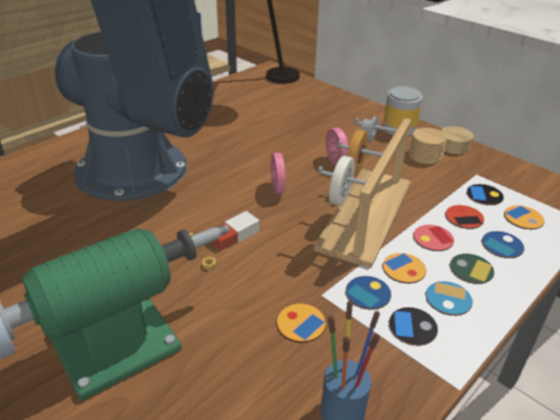

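View pics/top0.png

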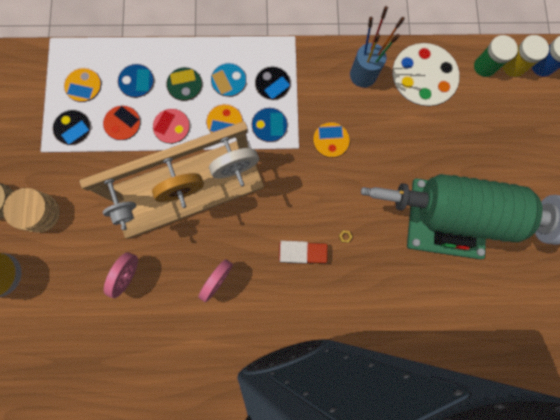

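Top view: white felt wheel at (235,163), brown sisal at (178,187) and steel flange at (118,212) on the rack. Two pink wheels stand on the bench at (122,275) and (215,281), and they are not meant. The free spindle's tip is at (363,192), pointing left. I'll confirm the wheel and read features in enlarged crops.

```bash
python3 - <<'E'
import cv2,numpy as np
t=cv2.imread("pics/top0.png"); s=cv2.imread("pics/scene0.png")
def crop(im,x0,y0,x1,y1,k): 
    o=cv2.resize(im[y0:y1,x0:x1],None,fx=k,fy=k,interpolation=cv2.INTER_CUBIC)
    for x in range(-(-x0//10)*10,x1,10):
        cv2.line(o,((x-x0)*k,0),((x-x0)*k,6 if x%50 else 14),(0,255,255),1)
    for y in range(-(-y0//10)*10,y1,10):
        cv2.line(o,(0,(y-y0)*k),(6 if y%50 else 14,(y-y0)*k),(0,255,255),1)
    return o
cv2.imwrite("pics/a.png",crop(t,80,115,270,245,4))
a=crop(s,310,105,420,205,5) # 550x500
cv2.imwrite("pics/b.png",crop(s,310,105,420,205,6))
c=np.vstack([crop(t,350,170,480,230,6)[:, :780],crop(s,155,210,265,250,6).copy() if 0 else cv2.copyMakeBorder(crop(s,155,210,265,250,6),0,0,0,120,cv2.BORDER_CONSTANT)])
cv2.imwrite("pics/c.png",c); print(c.shape)
E
```

```text
(600, 780, 3)
```

View pics/a.png

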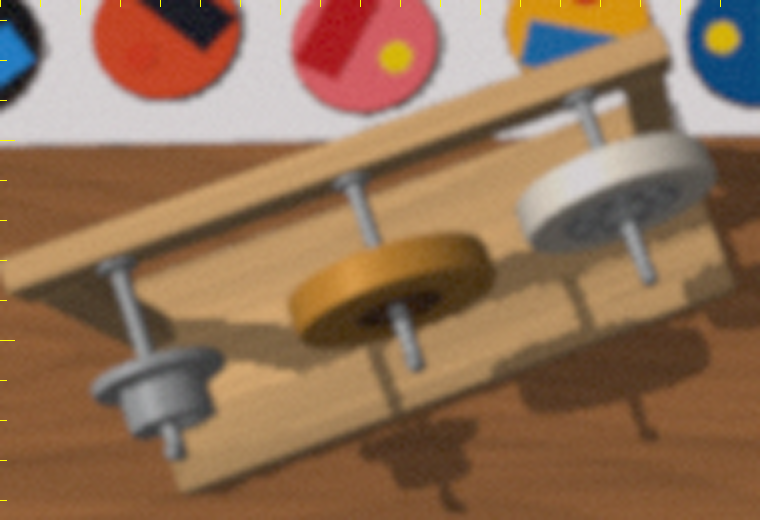

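View pics/b.png

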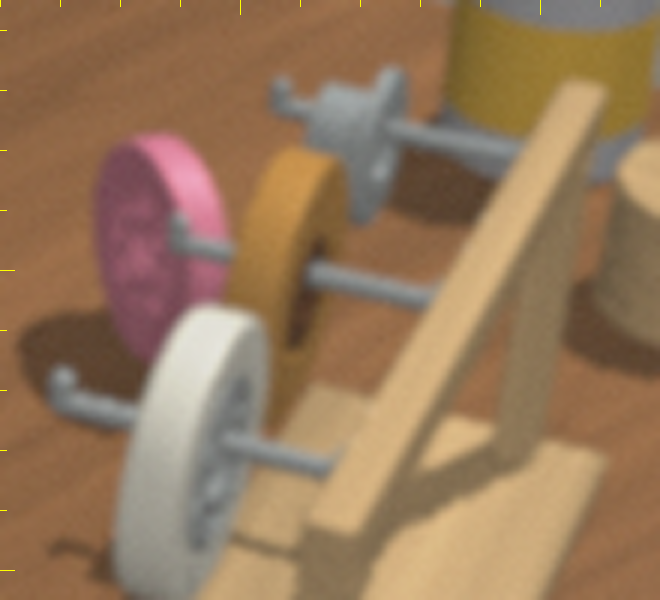

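View pics/c.png

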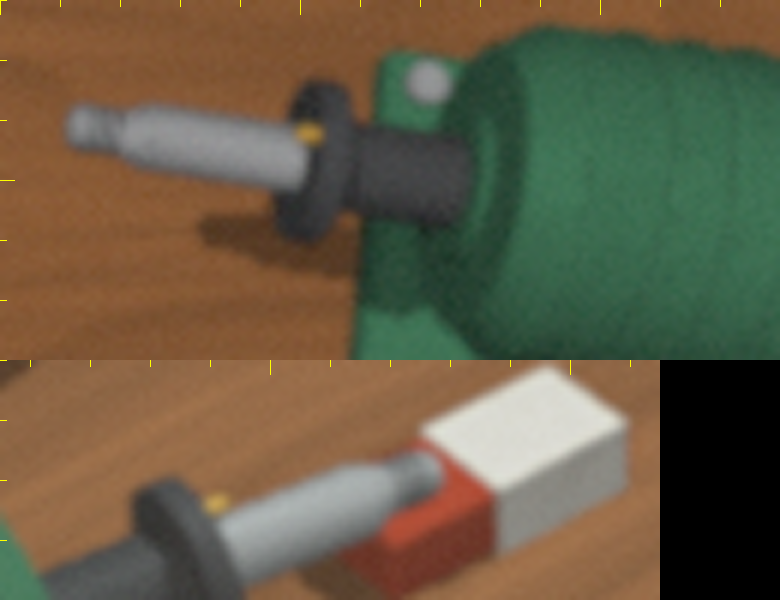

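The crops confirm it: the white wheel on the near-right hook, with windows in its steel hub, is the felt wheel. The pink one stands on the bench. The brass pin shows at top (401,192) and scene (191,234). Next I fit the rack and buffer poses.

```bash
cat > h.py <<'E'
import numpy as np, cv2
from scipy.optimize import least_squares
from scipy.spatial.transform import Rotation as Ro
from plant import optics, monitor
C={n:optics.camera_params(n) for n in("scene","top")}
def proj(n,X):
    p=C[n]; f=210/np.tan(np.radians(p["fovy"]/2)); c=np.atleast_2d(X)@np.array(p["R"]).T+p["t"]
    return c[:,:2]/c[:,2:]*f+[p["cx"],p["cy"]]
def fr(q,L):  # q=x,y,yaw ; L local points
    L=np.atleast_2d(L).astype(float); c,s=np.cos(q[2]),np.sin(q[2])
    return np.c_[q[0]+c*L[:,0]-s*L[:,1],q[1]+s*L[:,0]+c*L[:,1],L[:,2]]
def fit(obs,q0):
    g=lambda q:np.concatenate([(proj(n,fr(q,L))[0]-uv) for n,L,uv in obs])
    r=least_squares(g,q0,loss="soft_l1"); return r.x,g(r.x).reshape(-1,2).round(1)
E
python3 - <<'E'
from h import *
A=lambda x,y:(80+x/4,115+y/4); B=lambda x,y:(310+x/6,105+y/6)
T=lambda x,y:(350+x/6,170+y/6); S=lambda x,y:(155+x/6,210+(y-360)/6)
m=.001
best=None
for sg in(1,-1):
  y=.12*sg
  obs=[("top",(-.045,-y,.182),A(649,278)),("top",(-.045,0,.182),A(416,365)),("top",(-.045,y,.182),A(174,455)),
   ("top",(.055,-y,.170),A(580,98)),("top",(.055,0,.170),A(350,182)),("top",(.055,y,.170),A(116,266)),
   ("scene",(-.045,-y,.182),B(63,373)),("scene",(-.045,0,.182),B(178,218)),("scene",(-.045,y,.182),B(281,83))]
  q,r=fit(obs,[.5,.2,.3]); print("rack",q,r.tolist(),np.abs(r).max())
obs=[("top",(0,.078,.15),T(70,126)),("top",(0,.060,.15),T(123,130)),("top",(0,.052,.15),T(150,132)),("top",(0,.005,.15),T(292,157)),
 ("scene",(0,.078,.15),S(430,473)),("scene",(0,.060,.15),S(393,486)),("scene",(0,.052,.15),S(362,498))]
b,r=fit(obs,[.4,-.3,0]); print("buf",b,r.tolist())
for a in range(0,360,10):
  P=fr(b,(.022*np.sin(np.radians(a)),.005,.15+.022*np.cos(np.radians(a))))
  e=np.r_[proj("top",P)[0]-T(308,132),proj("scene",P)[0]-S(215,505)]
  if np.abs(e).max()<4: print(a,e.round(1))
# overlays
q,_=fit([],[0,0,0]) if 0 else (None,None)
s=monitor.sense(); print(Ro.from_quat(s["orientation"]).as_matrix().round(3))
E
```

```text
rack [0.52031658 0.26521551 0.35552513] [[-0.1, -1.3], [-0.6, -0.9], [-0.4, -0.6], [-0.2, -0.1], [0.4, -0.3], [0.4, 0.1], [-0.9, -0.9], [-0.7, -1.4], [-1.3, -1.6]] 1.6
rack [ 0.51882528  0.23601771 -0.38718305] [[-118.3, -0.8], [-2.4, -0.4], [116.4, -0.4], [-77.8, 0.2], [35.4, 0.3], [150.2, 0.6], [65.6, -37.5], [-0.1, -2.1], [-67.1, 30.6]] 150.2
buf [ 0.49538686 -0.1796276  -0.17969165] [[0.0, -0.9], [-0.1, -0.1], [-0.7, 0.2], [-1.4, -0.3], [0.2, -0.7], [-2.3, 0.6], [-1.1, 0.2]]
0 [-0.6  1.6 -1.2 -1.1]
10 [-0.5 -0.3 -0.1  0.2]
20 [-0.4 -2.   0.9  1.8]
30 [-0.5 -3.5  2.   3.6]
350 [-0.9  3.5 -2.2 -2.2]
[[ 0.955  0.295 -0.   ]
 [ 0.295 -0.955  0.001]
 [-0.    -0.001 -1.   ]]
```

```bash
cat >> h.py <<'E'
RK=np.array([0.52031658,0.26521551,0.35552513]); BF=np.array([0.49538686,-0.1796276,-0.17969165])
FELT=RK[2]+np.pi/2; FELT_S=BF[2]+np.pi  # tool-x heading when gripping the wheel, at rack / spindle
FL=RK[2]+np.pi; FL_S=BF[2]+np.pi/2
def go(P,phi):
    s=monitor.sense(); M=Ro.from_quat(s["orientation"]).as_matrix(); p=np.arctan2(M[1,0],M[0,0])
    d=M.T@(np.array(P)-s["eef_pos"])/.03; y=-((phi-p+np.pi)%(2*np.pi)-np.pi)
    print("slide",d.round(2),"yaw",round(y,3),"| t",round(s["time_s"],2),"pos",s["eef_pos"].round(4),"phi",round(p,3),"w",round(s["width"],4),"q",s["qpos"].round(2),"F",s["wrist_force"].round(1),"T",s["wrist_torque"].round(2))
E
python3 - <<'E'
from h import *
w=fr(RK,(0,-.12,.1615))[0]; print(w, fr(RK,(-.018,.12,.1615))[0], fr(BF,(0,.1,.15))[0])
go([w[0],w[1],.30],FELT)
E
```

```text
[0.5620865  0.15271985 0.1615    ] [0.46167231 0.37144568 0.1615    ] [ 0.51325948 -0.08123772  0.15      ]
slide [ 19.4  -15.99  -2.29] yaw -1.627 | t 0.1 pos [ 0.1476 -0.4774  0.2309] phi 0.3 w 0.0853 q [-1.27  0.21 -0.03  1.32 -0.    1.57] F [-0.2 -0.2 -0.2] T [-0.02 -0.04  0.03]
```

Call:
apply_moves(grip=[0.1,0.1,0.1,0.1,0.1], slide=[[0,0,-2.3],[19.4,-16,-2.3],[19.4,-16,-2.3],[19.4,-16,-2.3],[19.4,-16,-2.3]], yaw=[0,-1.627,-1.627,-1.627,-1.627])

```text
time_s: 0.6
eef_pos: [0.2579, -0.3089, 0.2862]
orientation: [0.899, 0.437, 0.0, -0.0]
wrist_force: [1.1, -0.6, 0.3]
width: 0.0468
grip_force: 0.0
```

```bash
python3 - <<'E'
from h import *
w=fr(RK,(0,-.12,.1615))[0]
go([w[0],w[1],.30],FELT)
E
```

```text
slide [18.36 -1.53 -0.46] yaw -1.021 | t 0.6 pos [ 0.2579 -0.3089  0.2862] phi 0.905 w 0.0468 q [-0.88  0.01 -0.13  1.43  0.    1.36] F [ 1.1 -0.6  0.3] T [-0.06 -0.06 -0.03]
```

Call:
apply_moves(grip=[0.1,0.1,0.1,0.1,0.1], slide=[[18.4,-1.5,-0.5],[18.4,-1.5,-0.5],[18.4,-1.5,-0.5],[18.4,-1.5,-0.5],[18.4,-1.5,-0.5]], yaw=[-1.02,-1.02,-1.02,-1.02,-1.02])

```text
time_s: 1.1
eef_pos: [0.397, -0.1009, 0.2932]
orientation: [0.676, 0.737, 0.0, 0.0]
wrist_force: [1.0, -1.6, 0.4]
width: 0.0472
grip_force: 0.0
```

```bash
python3 - <<'E'
from h import *
w=fr(RK,(0,-.12,.1615))[0]
go([w[0],w[1],.30],FELT)
E
```

```text
slide [ 7.95  6.2  -0.23] yaw -0.27 | t 1.1 pos [ 0.397  -0.1009  0.2932] phi 1.656 w 0.0472 q [-0.25  0.02 -0.1   1.45 -0.    1.24] F [ 1.  -1.6  0.4] T [-0.03 -0.02  0.03]
```

Call:
apply_moves(grip=[0.1,0.1,0.1,0.1,0.1], slide=[[7.95,6.2,-0.23],[7.95,6.2,-0.23],[7.95,6.2,-0.23],[7.95,6.2,-0.23],[7.95,6.2,-0.23]], yaw=[-0.27,-0.27,-0.27,-0.27,-0.27])

```text
time_s: 1.6
eef_pos: [0.5347, 0.1078, 0.2986]
orientation: [0.573, 0.819, -0.0, -0.0]
wrist_force: [1.9, -1.2, 0.8]
width: 0.0473
grip_force: 0.0
```

```bash
python3 - <<'E'
from h import *
w=fr(RK,(0,-.12,.1615))[0]
go([w[0],w[1],.25],FELT)
E
```

```text
slide [1.09 1.37 1.62] yaw -0.006 | t 1.6 pos [0.5347 0.1078 0.2986] phi 1.92 w 0.0473 q [ 0.2   0.31  0.27  1.52 -0.    1.42] F [ 1.9 -1.2  0.8] T [-0.08 -0.09  0.05]
```

Call:
apply_moves(grip=[0.1,0.1,0.1,0.1], slide=[[1.09,1.37,0],[1.09,1.37,1.62],[1.09,1.37,1.62],[1.09,1.37,1.62]], yaw=[0,0,0,0])

```text
time_s: 2.0
eef_pos: [0.5608, 0.1503, 0.2501]
orientation: [0.574, 0.819, -0.001, -0.001]
wrist_force: [-0.0, 0.1, 0.7]
width: 0.0472
grip_force: 0.0
```

```bash
python3 - <<'E'
from h import *
w=fr(RK,(0,-.12,.1615))[0]
go([w[0],w[1],.1915],FELT)
im=optics.capture("top"); im2=optics.capture("scene")
a=cv2.resize(im[110:230,180:290],None,fx=4,fy=4,interpolation=2)
b=cv2.resize(im2[110:230,300:390],None,fx=4,fy=4,interpolation=2)
cv2.imwrite("pics/d.png",np.hstack([a,b])[:,:,::-1])
E
```

```text
slide [0.06 0.07 1.95] yaw -0.006 | t 2.0 pos [0.5608 0.1503 0.2501] phi 1.92 w 0.0472 q [ 0.26  0.39  0.25  1.44 -0.    1.48] F [-0.   0.1  0.7] T [ 0.07 -0.1  -0.05]
```

View pics/d.png

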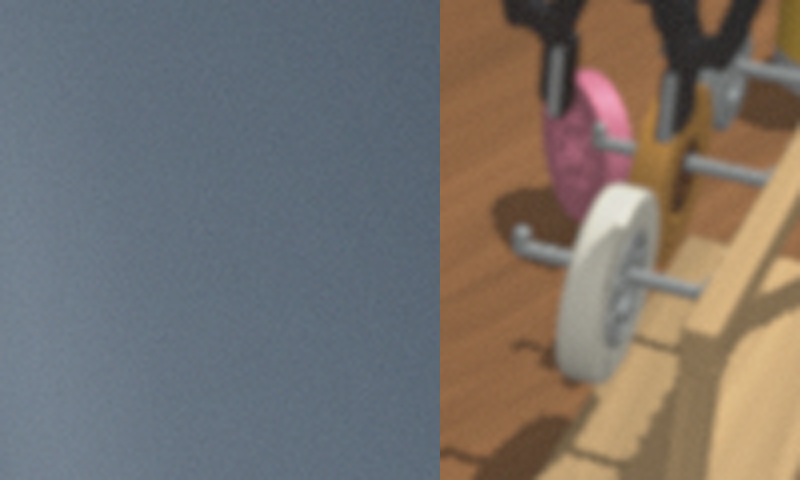

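The scene crop shows the two fingertips straddling the felt wheel's rim, with midpoint (622,95) above the rim at (625,190). Descending to grip.

Call:
apply_moves(grip=[0.1,0.1,0.1,0.1], slide=[[0.05,0.05,1.0],[0.05,0.05,1.93],[0.05,0.05,1.93],[0.05,0.05,1.93]], yaw=[0,0,0,0])

```text
time_s: 2.5
eef_pos: [0.5631, 0.1522, 0.1947]
orientation: [0.574, 0.819, 0.001, 0.001]
wrist_force: [0.9, 1.1, -0.2]
width: 0.0466
grip_force: 0.0
```

Call:
apply_moves(grip=[-1,-1,-1,-1,-1], slide=[[0,0,0],[0,0,0],[0,0,0],[0,0,0],[0,0,0]], yaw=[0,0,0,0,0], grip_force=40)

```text
time_s: 3.0
eef_pos: [0.5632, 0.1525, 0.1942]
orientation: [0.574, 0.819, 0.001, 0.001]
wrist_force: [-1.1, -1.5, 10.9]
width: 0.0189
grip_force: 41.0
```

```bash
python3 - <<'E'
from h import *
w=fr(RK,(0,-.12,.1615))[0]
go([w[0],w[1],.1915],FELT)
print(Ro.from_quat(monitor.sense()["orientation"]).as_matrix().round(3).tolist())
E
```

```text
slide [ 0.02 -0.03  0.09] yaw -0.007 | t 3.0 pos [0.5632 0.1525 0.1942] phi 1.92 w 0.0189 q [ 0.26  0.39  0.12  1.29 -0.    1.49] F [-1.1 -1.5 10.9] T [-0.32  0.43 -0.09]
[[-0.342, 0.94, 0.003], [0.94, 0.342, 0.001], [-0.0, 0.003, -1.0]]
```

Call:
apply_moves(grip=[-1,-1,-1,-1], slide=[[0,0,-0.2],[0,0,-0.43],[0,0,-0.43],[0,0,-0.43]], yaw=[0,0,0,0])

```text
time_s: 3.4
eef_pos: [0.5626, 0.1525, 0.2054]
orientation: [0.574, 0.819, 0.0, 0.0]
wrist_force: [0.1, 0.2, -2.7]
width: 0.019
grip_force: 40.3
```

Call:
apply_moves(grip=[-1,-1,-1,-1,-1], slide=[[0,-0.6,0],[0,-1.2,0],[0,-1.8,0],[0,-2.4,0],[0,-3,0]], yaw=[0,0,0,0,0])

```text
time_s: 3.9
eef_pos: [0.477, 0.1214, 0.2049]
orientation: [0.574, 0.819, -0.0, -0.0]
wrist_force: [0.8, 1.1, -2.0]
width: 0.019
grip_force: 40.3
```

```bash
python3 - <<'E'
from h import *
p=fr(BF,(0,.12,.30))[0]
go(p,FELT_S)
im=optics.capture("scene")
cv2.imwrite("pics/e.png",cv2.resize(im[80:240,200:400],None,fx=4,fy=3.75,interpolation=2)[:,:,::-1])
E
```

```text
slide [-6.18 -0.84 -3.17] yaw -1.042 | t 3.9 pos [0.477  0.1214 0.2049] phi 1.92 w 0.019 q [ 0.25  0.2  -0.11  1.25  0.    1.47] F [ 0.8  1.1 -2. ] T [-0.07 -0.02  0.03]
```

View pics/e.png

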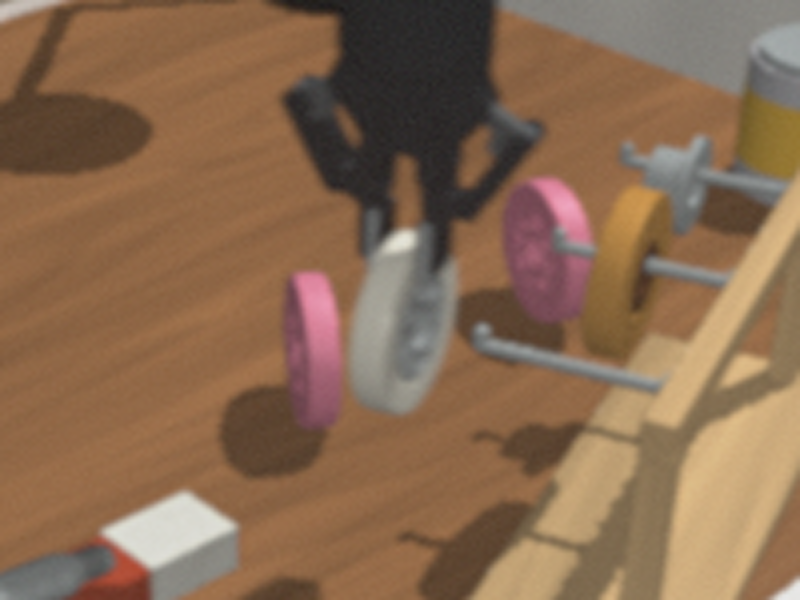

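The felt wheel is clear of its hook at (405,320) in the crop and held upright, and the sisal wheel and flange still hang. Carrying it to a point in front of the spindle.

```bash
python3 - <<'E'
from h import *
go(fr(BF,(0,.14,.23))[0],FELT_S)
E
```

```text
slide [-5.61 -0.43 -0.83] yaw -1.042 | t 3.95 pos [0.475  0.1207 0.2052] phi 1.92 w 0.019 q [ 0.25  0.2  -0.12  1.26 -0.    1.47] F [ 3.3  0.9 -0.5] T [ 0.06 -0.27  0.02]
```

Call:
apply_moves(grip=[-1,-1,-1,-1,-1], slide=[[-0.8,-0.1,-0.83],[-1.6,-0.2,-0.83],[-2.4,-0.3,-0.83],[-3.2,-0.4,-0.83],[-4.0,-0.4,-0.83]], yaw=[-0.14,-0.28,-0.42,-0.56,-0.7])

```text
time_s: 4.45
eef_pos: [0.5076, 0.0037, 0.23]
orientation: [0.255, 0.967, -0.0, -0.0]
wrist_force: [0.2, 0.7, -2.5]
width: 0.0189
grip_force: 39.6
```

```bash
python3 - <<'E'
from h import *
go(fr(BF,(0,.14,.1835))[0],FELT_S)
E
```

```text
slide [-1.12 -1.11  1.55] yaw -0.336 | t 4.45 pos [0.5076 0.0037 0.23  ] phi 2.626 w 0.0189 q [ 0.01  0.23 -0.02  1.32 -0.    0.52] F [ 0.2  0.7 -2.5] T [ 0.03 -0.04 -0.  ]
```

Call:
apply_moves(grip=[-1,-1,-1,-1,-1], slide=[[-0.5,-0.5,0],[-1.12,-1.11,0],[-1.12,-1.11,0.8],[-1.12,-1.11,1.55],[-1.12,-1.11,1.55]], yaw=[-0.14,-0.28,-0.336,-0.336,-0.336])

```text
time_s: 4.95
eef_pos: [0.5186, -0.0409, 0.181]
orientation: [0.093, 0.996, -0.0, -0.002]
wrist_force: [0.2, 0.3, -2.3]
width: 0.0193
grip_force: 39.2
```

Call:
apply_moves(grip=[-1,-1], slide=[[0,0,0],[0,0,0]], yaw=[0,0])

```text
time_s: 5.15
eef_pos: [0.5207, -0.0407, 0.1848]
orientation: [0.093, 0.996, 0.0, 0.001]
wrist_force: [0.0, -0.2, -2.0]
width: 0.0194
grip_force: 39.2
```

```bash
python3 - <<'E'
from h import *
go(fr(BF,(0,.14,.1835))[0],FELT_S)
im=optics.capture("top"); im2=optics.capture("scene")
a=cv2.resize(im[150:250,300:430],None,fx=3,fy=3,interpolation=2)
b=cv2.resize(im2[150:250,160:290],None,fx=6,fy=6,interpolation=2)
cv2.imwrite("pics/f.png",b[:,:,::-1])
for L in [(0,.078,.15),(0,.14,.2),(0,.14,.1),(0,.13,.15),(0,.15,.15)]: print(L,proj("scene",fr(BF,L)).round(1))
E
```

```text
slide [ 0.   -0.04  0.04] yaw -0.006 | t 5.15 pos [ 0.5207 -0.0407  0.1848] phi 2.956 w 0.0194 q [-0.08  0.27 -0.08  1.22 -0.    0.11] F [ 0.  -0.2 -2. ] T [ 0.   -0.01  0.06]
(0, 0.078, 0.15) [[226.9 228.1]]
(0, 0.14, 0.2) [[255.4 194.6]]
(0, 0.14, 0.1) [[255.8 237.1]]
(0, 0.13, 0.15) [[251.1 218.3]]
(0, 0.15, 0.15) [[260.1 214.6]]
```

View pics/f.png

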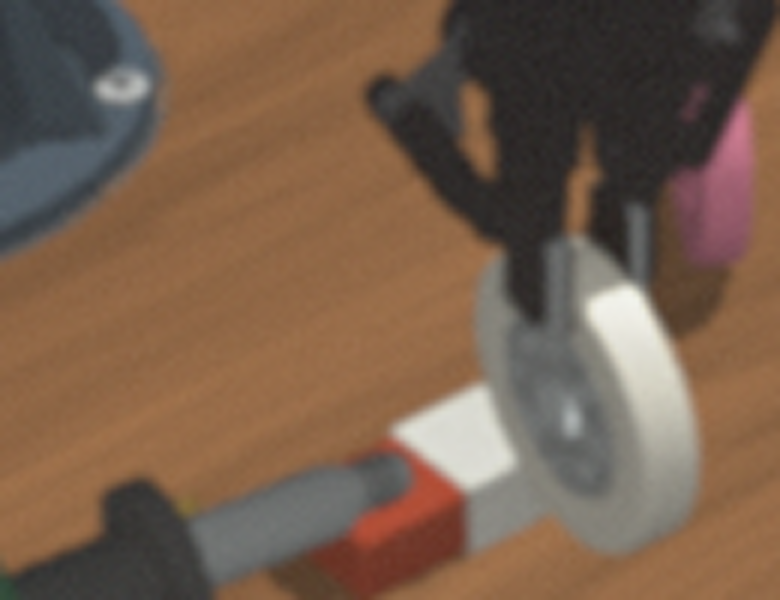

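Wheel hub centre is at about (560,412) in the crop, against a predicted (547,410), so it is aligned with the spindle tip at (385,478) to within a couple of mm. Easing on.

Call:
apply_moves(grip=[-1,-1,-1,-1,-1], slide=[[0,-0.5,0.04],[0,-1.0,0.04],[0,-1.5,0.04],[0,-2.0,0.04],[0,-2.0,0.04]], yaw=[-0.006,-0.006,-0.006,-0.006,-0.006])

```text
time_s: 5.75
eef_pos: [0.5087, -0.1018, 0.1826]
orientation: [0.091, 0.996, -0.0, 0.0]
wrist_force: [-0.0, -0.1, -2.0]
width: 0.0188
grip_force: 39.4
```

Call:
apply_moves(grip=[-1,-1,-1,-1,-1], slide=[[0,-0.15,0],[0,-0.3,0],[0,-0.45,0],[0,-0.6,0],[0,-0.6,0]], yaw=[0,0,0,0,0])

```text
time_s: 6.25
eef_pos: [0.5058, -0.1179, 0.1824]
orientation: [0.09, 0.996, -0.0, -0.0]
wrist_force: [-0.0, 0.4, -2.5]
width: 0.0194
grip_force: 39.3
```

```bash
python3 - <<'E'
from h import *
go(fr(BF,(0,.022,.1835))[0],FELT_S)
E
```

```text
slide [-0.03 -1.35 -0.04] yaw -0.0 | t 6.25 pos [ 0.5058 -0.1179  0.1824] phi 2.961 w 0.0194 q [-0.23  0.27 -0.09  1.22 -0.   -0.05] F [-0.   0.4 -2.5] T [ 0.01 -0.03  0.01]
```

Call:
apply_moves(grip=[-1,-1,-1,-1,-1], slide=[[0,-0.1,0],[0,-0.2,0],[0,-0.3,0],[0,-0.4,0],[0,-0.4,0]], yaw=[0,0,0,0,0])

```text
time_s: 6.75
eef_pos: [0.5036, -0.1297, 0.1824]
orientation: [0.09, 0.996, -0.0, -0.0]
wrist_force: [0.5, 0.9, -2.6]
width: 0.0186
grip_force: 39.3
```

```bash
python3 - <<'E'
from h import *
go(fr(BF,(0,.022,.1835))[0],FELT_S)
E
```

```text
slide [-0.03 -0.95 -0.04] yaw -0.0 | t 6.75 pos [ 0.5036 -0.1297  0.1824] phi 2.961 w 0.0186 q [-0.25  0.27 -0.09  1.22 -0.   -0.07] F [ 0.5  0.9 -2.6] T [-0.    0.   -0.03]
```

Call:
apply_moves(grip=[-1,-1,-1,-1,-1], slide=[[0,-0.15,0],[0,-0.3,0],[0,-0.45,0],[0,-0.6,0],[0,-0.7,0]], yaw=[0,0,0,0,0])

```text
time_s: 7.25
eef_pos: [0.4998, -0.1505, 0.1824]
orientation: [0.09, 0.996, -0.0, 0.0]
wrist_force: [-0.4, 0.7, -3.1]
width: 0.0193
grip_force: 39.4
```

```bash
python3 - <<'E'
from h import *
go(fr(BF,(0,.022,.1835))[0],FELT_S)
E
```

```text
slide [-0.03 -0.25 -0.04] yaw -0.0 | t 7.25 pos [ 0.4998 -0.1505  0.1824] phi 2.961 w 0.0193 q [-0.29  0.27 -0.08  1.22 -0.   -0.11] F [-0.4  0.7 -3.1] T [0.06 0.01 0.01]
```

Call:
apply_moves(grip=[-1,-1,-1,-1,-1], slide=[[-0.07,0,0],[-0.14,0,0.01],[-0.2,0,0.01],[-0.27,0,0.02],[-0.27,0,0.02]], yaw=[0,0,0,0,0], grip_force=25)

```text
time_s: 7.75
eef_pos: [0.507, -0.1511, 0.1815]
orientation: [0.09, 0.996, 0.0, -0.001]
wrist_force: [-8.0, 0.9, 3.7]
width: 0.019
grip_force: 39.5
```

Call:
apply_moves(grip=[-1,-1,-1,-1,-1], slide=[[0,-0.1,0],[0,-0.2,0],[0,-0.3,0],[0,-0.4,0],[0,-0.4,0]], yaw=[0,0,0,0,0])

```text
time_s: 8.25
eef_pos: [0.5052, -0.1628, 0.1817]
orientation: [0.09, 0.996, 0.001, -0.001]
wrist_force: [-5.5, 4.1, 3.0]
width: 0.0194
grip_force: 39.4
```

```bash
python3 - <<'E'
from h import *
go(fr(BF,(0,.01,.1835))[0],FELT_S)
E
```

```text
slide [ 0.22 -0.28 -0.06] yaw -0.0 | t 8.25 pos [ 0.5052 -0.1628  0.1817] phi 2.962 w 0.0194 q [-0.31  0.29 -0.06  1.22  0.   -0.13] F [-5.5  4.1  3. ] T [ 0.82  1.44 -0.04]
```

Call:
apply_moves(grip=[-1,-1,-1], slide=[[0,-0.05,0],[0,-0.1,0],[0,-0.1,0]], yaw=[0,0,0])

```text
time_s: 8.55
eef_pos: [0.5046, -0.1655, 0.1817]
orientation: [0.09, 0.996, 0.001, -0.001]
wrist_force: [-5.6, 4.3, 2.6]
width: 0.019
grip_force: 39.4
```

```bash
python3 - <<'E'
from h import *
go(fr(BF,(0,.01,.1835))[0],FELT_S)
E
```

```text
slide [ 0.22 -0.18 -0.06] yaw 0.0 | t 8.55 pos [ 0.5046 -0.1655  0.1817] phi 2.962 w 0.019 q [-0.32  0.29 -0.06  1.22  0.   -0.14] F [-5.6  4.3  2.6] T [ 1.13  1.35 -0.08]
```

Call:
apply_moves(grip=[-1,-1,-1], slide=[[0,-0.05,0],[0,-0.1,0],[0,-0.1,0]], yaw=[0,0,0])

```text
time_s: 8.85
eef_pos: [0.5042, -0.1685, 0.1817]
orientation: [0.09, 0.996, 0.001, -0.001]
wrist_force: [-5.6, 3.5, 2.9]
width: 0.0184
grip_force: 39.4
```

```bash
python3 - <<'E'
from h import *
go(fr(BF,(0,.01,.1835))[0],FELT_S)
E
```

```text
slide [ 0.22 -0.08 -0.06] yaw 0.0 | t 8.85 pos [ 0.5042 -0.1685  0.1817] phi 2.962 w 0.0184 q [-0.32  0.29 -0.06  1.22  0.   -0.14] F [-5.6  3.5  2.9] T [ 1.12  1.32 -0.09]
```

Call:
apply_moves(grip=[-1,-1,-1,-1], slide=[[0,-0.04,0],[0,-0.08,0],[0,-0.12,0],[0,-0.12,0]], yaw=[0,0,0,0])

```text
time_s: 9.25
eef_pos: [0.5038, -0.1708, 0.1818]
orientation: [0.089, 0.996, 0.002, -0.0]
wrist_force: [-3.1, 14.2, 4.4]
width: 0.0192
grip_force: 39.7
```

```bash
python3 - <<'E'
from h import *
go(fr(BF,(0,.01,.1835))[0],FELT_S)
im=optics.capture("scene"); im2=optics.capture("top")
b=cv2.resize(im[190:290,150:280],None,fx=6,fy=6,interpolation=2)
cv2.imwrite("pics/g.png",b[:,:,::-1])
E
```

```text
slide [ 0.22 -0.01 -0.06] yaw 0.001 | t 9.25 pos [ 0.5038 -0.1708  0.1818] phi 2.963 w 0.0192 q [-0.33  0.29 -0.05  1.22  0.   -0.15] F [-3.1 14.2  4.4] T [3.28 0.93 0.01]
```

View pics/g.png

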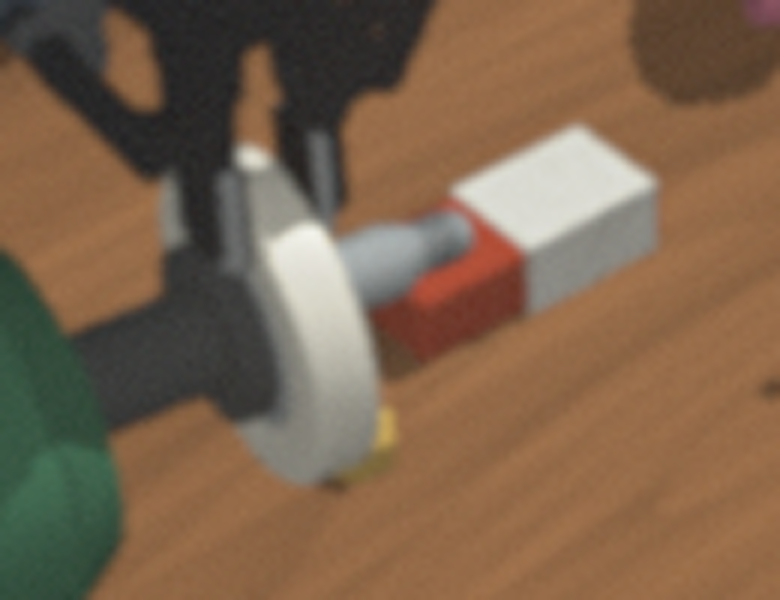

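The wheel sits flush against the dark back flange at about (250,350) in the crop. Contact came at 10 mm out with 14 N, so the pin is in. Releasing.

Call:
apply_moves(grip=[-1,0.0,0.0,0.0,0.0], slide=[[0,0.05,0],[0,0.05,0],[0,0.05,0],[0,0.05,0],[0,0.05,0]], yaw=[0,0,0,0,0])

```text
time_s: 9.85
eef_pos: [0.5045, -0.1713, 0.1819]
orientation: [0.09, 0.996, -0.0, 0.0]
wrist_force: [0.6, -0.8, -0.2]
width: 0.0427
grip_force: 0.0
```

Call:
apply_moves(grip=[0.0,0.0,0.0,0.0,0.0], slide=[[0,0,-0.5],[0,0,-1.5],[0,0,-2.5],[0,0,-4],[0,0,-4]], yaw=[0,0,0,0,0])

```text
time_s: 10.35
eef_pos: [0.5059, -0.1718, 0.3072]
orientation: [0.09, 0.996, -0.001, 0.004]
wrist_force: [0.5, 0.2, -0.5]
width: 0.0427
grip_force: 0.0
```

```bash
python3 - <<'E'
from h import *
p=fr(RK,(-.0185,.12,.28))[0]
go(p,FL)
im=optics.capture("scene"); im2=optics.capture("top")
b=cv2.resize(im[190:290,150:250],None,fx=4,fy=4,interpolation=2)
a=cv2.resize(im2[150:250,340:440],None,fx=4,fy=4,interpolation=2)
cv2.imwrite("pics/i.png",np.hstack([a,b])[:,:,::-1])
for y in (0,.01,.018,.02,.028): print(y,proj("top",fr(BF,[(0,y,.2)])).round(1),proj("scene",fr(BF,[(0,y,.2)])).round(1))
E
```

```text
slide [ 4.71 17.55  0.85] yaw -0.535 | t 10.35 pos [ 0.5059 -0.1718  0.3072] phi 2.962 w 0.0427 q [-0.33  0.28  0.25  1.53  0.   -0.15] F [ 0.5  0.2 -0.5] T [ 0.03 -0.04 -0.  ]
0 [[408.  190.9]] [[185.6 221.2]]
0.01 [[402.9 190.1]] [[191.  219.2]]
0.018 [[398.7 189.4]] [[195.2 217.6]]
0.02 [[397.7 189.2]] [[196.2 217.2]]
0.028 [[393.5 188.6]] [[200.4 215.6]]
```

View pics/i.png

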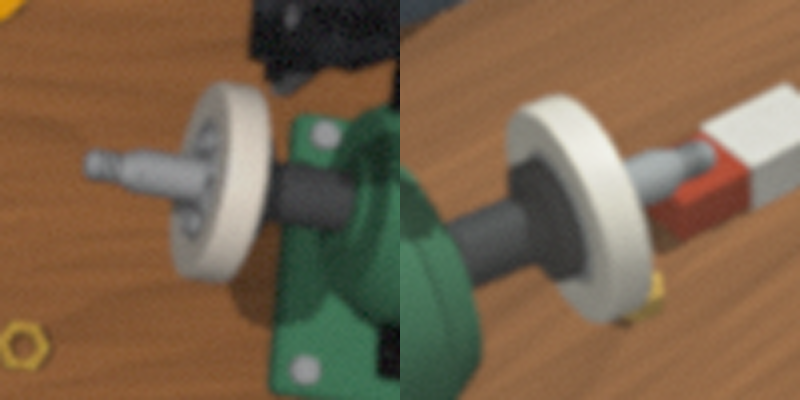

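The top and side crops show the released wheel standing square and flush: its rear rim is at crop (268,164), and home predicts (272,164). The flange is next; I check its place along the hook with numbers from crop a.

```bash
python3 - <<'E'
from h import *
o=np.array([80+157/4,115+372/4])
for x in (-.010,-.007,-.003,.001): print(x,proj("top",fr(RK,[(x,.12,.1615)]))[0]-o)
e=np.array([80+92/4,115+390/4]),np.array([80+222/4,115+355/4])
for s,q in((.031,e[0]),(-.031,e[1])): print((proj("top",fr(RK,[(-.003,.12+s,.1615)]))[0]-q).round(1))
go(fr(RK,(-.0185,.12,.28))[0],FL)
E
```

```text
-0.01 [1.94554842 4.88963123]
-0.007 [1.47127053 3.47823514]
-0.003 [0.83976264 1.59894076]
0.001 [ 0.2092385 -0.2774261]
[1.8 2.8]
[-0.2  0.2]
slide [ 4.67 17.54  0.74] yaw -0.535 | t 10.45 pos [ 0.5049 -0.1715  0.3025] phi 2.962 w 0.0425 q [-0.33  0.29  0.24  1.52 -0.   -0.15] F [1.2 0.8 0.3] T [ 0.   -0.02  0.02]
```

Call:
apply_moves(grip=[0.7,0.7,0.7,0.7,0.7], slide=[[4.71,17.55,0.85],[4.71,17.55,0.85],[4.71,17.55,0.85],[4.71,17.55,0.85],[4.71,17.55,0.85]], yaw=[-0.535,-0.535,-0.535,-0.535,-0.535])

```text
time_s: 10.95
eef_pos: [0.4827, 0.0794, 0.2889]
orientation: [-0.178, 0.984, 0.0, -0.001]
wrist_force: [0.9, 0.3, 0.4]
width: 0.0727
grip_force: 0.0
```

```bash
python3 - <<'E'
from h import *
go(fr(RK,(-.0185,.12,.28))[0],FL)
E
```

```text
slide [-2.74  9.36  0.3 ] yaw 0.003 | t 10.95 pos [0.4827 0.0794 0.2889] phi -2.783 w 0.0727 q [ 0.16  0.19  0.08  1.46  0.   -0.2 ] F [0.9 0.3 0.4] T [ 0.02 -0.04  0.  ]
```

Call:
apply_moves(grip=[0.8,0.8,0.8,0.8,0.8], slide=[[-2.7,9.36,0],[-2.7,9.36,0.3],[-2.7,9.36,0.3],[-2.7,9.36,0.3],[-2.7,9.36,0.3]], yaw=[0,0,0,0,0])

```text
time_s: 11.45
eef_pos: [0.4642, 0.3286, 0.2814]
orientation: [-0.177, 0.984, -0.0, -0.001]
wrist_force: [2.0, -0.4, -0.4]
width: 0.0772
grip_force: 0.0
```

```bash
python3 - <<'E'
from h import *
go(fr(RK,(-.0175,.12,.22))[0],FL)
E
```

```text
slide [-0.44  1.37  2.05] yaw -0.0 | t 11.45 pos [0.4642 0.3286 0.2814] phi -2.786 w 0.0772 q [ 0.62  0.36  0.29  1.5  -0.    0.26] F [ 2.  -0.4 -0.4] T [ 0.01 -0.04  0.02]
```

Call:
apply_moves(grip=[0.8,0.8,0.8,0.8,0.8], slide=[[-0.44,1.37,0],[-0.44,1.37,1.0],[-0.44,1.37,2.05],[-0.44,1.37,2.05],[-0.44,1.37,2.05]], yaw=[0,0,0,0,0])

```text
time_s: 11.95
eef_pos: [0.4628, 0.3694, 0.2211]
orientation: [-0.177, 0.984, -0.0, -0.001]
wrist_force: [0.3, 0.6, 0.5]
width: 0.0768
grip_force: 0.0
```

```bash
python3 - <<'E'
from h import *
go(fr(RK,(-.0175,.12,.1455))[0],FL)
E
```

```text
slide [-0.01  0.08  2.52] yaw -0.001 | t 11.95 pos [0.4628 0.3694 0.2211] phi -2.787 w 0.0768 q [0.67 0.41 0.21 1.37 0.   0.32] F [0.3 0.6 0.5] T [ 0.   -0.05  0.  ]
```

Call:
apply_moves(grip=[0.8,0.8,0.8,0.8,0.8], slide=[[0,0.08,1.0],[0,0.08,1.8],[0,0.08,2.5],[0,0.08,2.5],[0,0.08,2.5]], yaw=[0,0,0,0,0])

```text
time_s: 12.45
eef_pos: [0.4631, 0.3724, 0.148]
orientation: [-0.176, 0.984, 0.0, 0.001]
wrist_force: [0.5, -0.2, 0.1]
width: 0.0768
grip_force: 0.0
```

```bash
python3 - <<'E'
from h import *
go(fr(RK,(-.0175,.12,.1455))[0],FL)
E
```

```text
slide [ 0.04 -0.01  0.08] yaw -0.001 | t 12.45 pos [0.4631 0.3724 0.148 ] phi -2.787 w 0.0768 q [0.68 0.43 0.06 1.2  0.   0.32] F [ 0.5 -0.2  0.1] T [-0.04  0.    0.03]
```

Call:
apply_moves(grip=[0.3,0.0,-0.2,-1,-1], slide=[[0,0,0],[0,0,0],[0,0,0],[0,0,0],[0,0,0]], yaw=[0,0,0,0,0], grip_force=50)

```text
time_s: 12.95
eef_pos: [0.4629, 0.3728, 0.1475]
orientation: [-0.177, 0.984, 0.001, 0.001]
wrist_force: [-1.0, 1.1, 7.9]
width: 0.0391
grip_force: 49.4
```

```bash
python3 - <<'E'
from h import *
go(fr(RK,(-.0175,.12,.1455))[0],FL)
E
```

```text
slide [ 0.04 -0.03  0.07] yaw -0.0 | t 12.95 pos [0.4629 0.3728 0.1475] phi -2.786 w 0.0391 q [0.68 0.43 0.06 1.19 0.   0.32] F [-1.   1.1  7.9] T [ 0.2   0.2  -0.01]
```

Call:
apply_moves(grip=[-1,-1,-1,-1], slide=[[0,0,-0.2],[0,0,-0.42],[0,0,-0.42],[0,0,-0.42]], yaw=[0,0,0,0])

```text
time_s: 13.35
eef_pos: [0.4625, 0.3723, 0.159]
orientation: [-0.177, 0.984, 0.0, 0.0]
wrist_force: [1.3, -1.0, -2.3]
width: 0.0387
grip_force: 51.0
```

Call:
apply_moves(grip=[-1,-1,-1,-1,-1], slide=[[0.6,0,0],[1.2,0,0],[1.8,0,0],[2.4,0,0],[2.9,0,0]], yaw=[0,0,0,0,0])

```text
time_s: 13.85
eef_pos: [0.3799, 0.3415, 0.1586]
orientation: [-0.177, 0.984, -0.0, -0.0]
wrist_force: [0.3, -0.1, -2.3]
width: 0.0389
grip_force: 51.0
```

```bash
python3 - <<'E'
from h import *
go(fr(BF,(0,.16,.24))[0],FL_S)
E
```

```text
slide [ -0.28 -13.04  -2.71] yaw 2.106 | t 13.85 pos [0.3799 0.3415 0.1586] phi -2.786 w 0.0389 q [ 0.73  0.26 -0.16  1.15  0.    0.38] F [ 0.3 -0.1 -2.3] T [-0.06  0.03  0.  ]
```

Call:
apply_moves(grip=[-1,-1,-1,-1,-1], slide=[[0,-1,-1.5],[-0.1,-2.5,-2.9],[-0.1,-4,-2.9],[-0.1,-5.5,-2.9],[-0.1,-7,-2.9]], yaw=[0.14,0.28,0.42,0.56,0.7])

```text
time_s: 14.35
eef_pos: [0.4572, 0.1443, 0.2463]
orientation: [0.174, 0.985, 0.0, 0.0]
wrist_force: [0.4, 0.0, -3.3]
width: 0.0389
grip_force: 52.1
```

```bash
python3 - <<'E'
from h import *
go(fr(BF,(0,.16,.24))[0],FL_S)
E
```

```text
slide [-3.99 -4.45  0.21] yaw 1.4 | t 14.35 pos [0.4572 0.1443 0.2463] phi 2.791 w 0.0389 q [ 0.31  0.17 -0.05  1.35 -0.    0.66] F [ 0.4  0.  -3.3] T [ 0.09 -0.09  0.03]
```

Call:
apply_moves(grip=[-1,-1,-1,-1,-1], slide=[[-0.8,-0.9,0.2],[-1.6,-1.8,0.2],[-2.4,-2.7,0.2],[-3.2,-3.6,0.2],[-4,-4.45,0.2]], yaw=[0.14,0.28,0.42,0.56,0.7])

```text
time_s: 14.85
eef_pos: [0.5247, -0.0217, 0.2396]
orientation: [0.502, 0.865, -0.0, -0.0]
wrist_force: [0.5, 0.5, -1.7]
width: 0.0388
grip_force: 52.1
```

```bash
python3 - <<'E'
from h import *
go(fr(BF,(0,.16,.16))[0],FL_S)
E
```

```text
slide [-0.   -0.03  2.65] yaw 0.7 | t 14.85 pos [ 0.5247 -0.0217  0.2396] phi 2.091 w 0.0388 q [-0.04  0.26  0.05  1.36  0.    1.01] F [ 0.5  0.5 -1.7] T [ 0.07 -0.03  0.02]
```

Call:
apply_moves(grip=[-1,-1,-1,-1,-1], slide=[[0,0,0],[0,0,0.5],[0,0,1.2],[0,0,2],[0,0,2.65]], yaw=[0.14,0.28,0.42,0.56,0.7])

```text
time_s: 15.35
eef_pos: [0.5241, -0.0201, 0.1589]
orientation: [0.768, 0.641, -0.0, -0.0]
wrist_force: [0.6, -0.0, -2.7]
width: 0.0387
grip_force: 52.1
```

```bash
python3 - <<'E'
from h import *
go(fr(BF,(0,.13,.1362))[0],FL_S)
E
```

```text
slide [-1.07  0.01  0.76] yaw -0.0 | t 15.35 pos [ 0.5241 -0.0201  0.1589] phi 1.391 w 0.0387 q [-0.04  0.29 -0.12  1.16  0.    1.71] F [ 0.6 -0.  -2.7] T [ 0.01 -0.03 -0.09]
```

Call:
apply_moves(grip=[-1,-1,-1,-1,-1], slide=[[0,0,0.4],[-0.3,0,0.76],[-0.7,0,0.76],[-1.05,0,0.76],[-1.05,0,0.76]], yaw=[0,0,0,0,0])

```text
time_s: 15.85
eef_pos: [0.5193, -0.0529, 0.1384]
orientation: [0.766, 0.643, 0.0, 0.001]
wrist_force: [0.4, 0.1, -2.5]
width: 0.0392
grip_force: 52.1
```

```bash
python3 - <<'E'
from h import *
go(fr(BF,(0,.09,.1362))[0],FL_S)
E
```

```text
slide [-1.3  -0.04  0.07] yaw 0.005 | t 15.85 pos [ 0.5193 -0.0529  0.1384] phi 1.396 w 0.0392 q [-0.1   0.29 -0.17  1.11 -0.    1.64] F [ 0.4  0.1 -2.5] T [ 0.02 -0.02 -0.06]
```

Call:
apply_moves(grip=[-1,-1,-1,-1,-1], slide=[[-0.3,-0.04,0.07],[-0.6,-0.04,0.07],[-0.9,-0.04,0.07],[-1.3,-0.04,0.07],[-1.3,-0.04,0.07]], yaw=[0.005,0.005,0.005,0.005,0.005])

```text
time_s: 16.35
eef_pos: [0.5109, -0.0909, 0.1355]
orientation: [0.768, 0.641, -0.0, 0.0]
wrist_force: [0.2, -0.1, -2.3]
width: 0.0389
grip_force: 52.1
```

```bash
python3 - <<'E'
from h import *
go(fr(BF,(0,.07,.1362))[0],FL_S)
E
```

```text
slide [-0.67  0.02 -0.02] yaw -0.001 | t 16.35 pos [ 0.5109 -0.0909  0.1355] phi 1.391 w 0.0389 q [-0.18  0.29 -0.18  1.1  -0.    1.58] F [ 0.2 -0.1 -2.3] T [ 0.04 -0.06  0.02]
```

Call:
apply_moves(grip=[-1,-1,-1,-1,-1], slide=[[-0.15,0.01,-0.02],[-0.3,0.02,-0.02],[-0.45,0.02,-0.02],[-0.6,0.02,-0.02],[-0.6,0.02,-0.02]], yaw=[0,0,0,0,0])

```text
time_s: 16.85
eef_pos: [0.5084, -0.1076, 0.136]
orientation: [0.768, 0.641, -0.0, 0.0]
wrist_force: [0.1, -0.0, -2.7]
width: 0.0387
grip_force: 52.1
```

```bash
python3 - <<'E'
from h import *
go(fr(BF,(0,.05,.1362))[0],FL_S)
E
```

```text
slide [-0.77  0.   -0.01] yaw 0.0 | t 16.85 pos [ 0.5084 -0.1076  0.136 ] phi 1.391 w 0.0387 q [-0.21  0.29 -0.18  1.1  -0.    1.54] F [ 0.1 -0.  -2.7] T [0.02 0.05 0.03]
```

Call:
apply_moves(grip=[-1,-1,-1,-1,-1], slide=[[-0.15,0,0],[-0.3,0,0],[-0.45,0,0],[-0.6,0,0],[-0.6,0,0]], yaw=[0,0,0,0,0])

```text
time_s: 17.35
eef_pos: [0.505, -0.1255, 0.1359]
orientation: [0.768, 0.641, -0.0, -0.0]
wrist_force: [-2.6, -2.3, -1.5]
width: 0.039
grip_force: 52.2
```

```bash
python3 - <<'E'
from h import *
go(fr(BF,(0,.038,.1362))[0],FL_S)
E
```

```text
slide [-0.57  0.01 -0.01] yaw 0.0 | t 17.35 pos [ 0.505  -0.1255  0.1359] phi 1.391 w 0.039 q [-0.24  0.29 -0.18  1.1  -0.    1.51] F [-2.6 -2.3 -1.5] T [-0.22  0.49 -0.02]
```

Call:
apply_moves(grip=[-1,-1,-1,-1], slide=[[-0.12,-0.02,0],[-0.24,-0.02,0],[-0.4,-0.02,0],[-0.4,-0.02,0]], yaw=[0,0,0,0])

```text
time_s: 17.75
eef_pos: [0.5026, -0.1372, 0.136]
orientation: [0.768, 0.641, 0.0, 0.0]
wrist_force: [0.2, 0.5, -2.5]
width: 0.039
grip_force: 52.1
```

```bash
python3 - <<'E'
from h import *
go(fr(BF,(0,.038,.1362))[0],FL_S)
E
```

```text
slide [-0.17  0.02 -0.01] yaw 0.0 | t 17.75 pos [ 0.5026 -0.1372  0.136 ] phi 1.391 w 0.039 q [-0.27  0.29 -0.17  1.1  -0.    1.48] F [ 0.2  0.5 -2.5] T [0.04 0.02 0.05]
```

Free sliding. I'll press on in small steps until contact.

Call:
apply_moves(grip=[-1,-1,-1,-1], slide=[[-0.05,0,0],[-0.1,0,0],[-0.13,0,0],[-0.13,0,0]], yaw=[0,0,0,0])

```text
time_s: 18.15
eef_pos: [0.5019, -0.1404, 0.136]
orientation: [0.767, 0.641, -0.0, 0.0]
wrist_force: [-0.1, -0.7, -2.6]
width: 0.0388
grip_force: 52.1
```

```bash
python3 - <<'E'
from h import *
go(fr(BF,(0,.038,.1362))[0],FL_S)
E
```

```text
slide [-0.06  0.02 -0.01] yaw 0.001 | t 18.15 pos [ 0.5019 -0.1404  0.136 ] phi 1.392 w 0.0388 q [-0.27  0.29 -0.17  1.1  -0.    1.48] F [-0.1 -0.7 -2.6] T [0.02 0.02 0.  ]
```

Call:
apply_moves(grip=[-1,-1,-1,-1], slide=[[-0.04,0,0],[-0.08,0,0],[-0.1,0,0],[-0.1,0,0]], yaw=[0,0,0,0])

```text
time_s: 18.55
eef_pos: [0.5016, -0.1418, 0.136]
orientation: [0.767, 0.642, 0.001, -0.001]
wrist_force: [1.6, 13.4, -2.1]
width: 0.0388
grip_force: 52.2
```

```bash
python3 - <<'E'
from h import *
go(fr(BF,(0,.036,.1362))[0],FL_S)
E
```

```text
slide [-0.08  0.02 -0.01] yaw 0.002 | t 18.55 pos [ 0.5016 -0.1418  0.136 ] phi 1.393 w 0.0388 q [-0.28  0.29 -0.17  1.1   0.    1.47] F [ 1.6 13.4 -2.1] T [ 2.52 -0.44  0.27]
```

Call:
apply_moves(grip=[-1,-1,-1], slide=[[-0.03,0,0],[-0.03,0,0],[-0.03,0,0]], yaw=[0,0,0])

```text
time_s: 18.85
eef_pos: [0.5015, -0.1419, 0.1359]
orientation: [0.767, 0.642, 0.002, -0.002]
wrist_force: [2.7, 18.9, -2.0]
width: 0.0394
grip_force: 52.3
```

Call:
apply_moves(grip=[-1,0.8,0.8,0.8,0.8], slide=[[0.04,0,0],[0.04,0,0],[0.04,0,0],[0.04,0,0],[0.04,0,0]], yaw=[0,0,0,0,0])

```text
time_s: 19.35
eef_pos: [0.5015, -0.1434, 0.1362]
orientation: [0.768, 0.641, -0.0, 0.0]
wrist_force: [0.4, 0.2, -0.2]
width: 0.077
grip_force: 0.0
```

```bash
python3 - <<'E'
from h import *
go(fr(BF,(0.0,.06,.30))[0],FL_S)
E
```

```text
slide [ 0.77  0.02 -5.46] yaw 0.0 | t 19.35 pos [ 0.5015 -0.1434  0.1362] phi 1.391 w 0.077 q [-0.28  0.29 -0.17  1.1  -0.    1.47] F [ 0.4  0.2 -0.2] T [ 0.01 -0.04  0.03]
```

Call:
apply_moves(grip=[0.8,0.8,0.8,0.8,0.8], slide=[[0,0,-1],[0,0,-2.5],[0,0,-4],[0,0,-5.5],[0,0,-5.5]], yaw=[0,0,0,0,0])

```text
time_s: 19.85
eef_pos: [0.5032, -0.1438, 0.3068]
orientation: [0.768, 0.641, 0.002, 0.004]
wrist_force: [0.4, -0.7, -0.6]
width: 0.0768
grip_force: 0.0
```

Call:
apply_moves(grip=[0.8,0.8,0.8,0.8,0.8], slide=[[1,-1,0],[2,-2,0],[3,-3,0],[4,-4,0],[4,-4,0]], yaw=[0,0,0,0,0])

```text
time_s: 20.35
eef_pos: [0.4026, -0.0011, 0.3015]
orientation: [0.767, 0.642, 0.001, 0.0]
wrist_force: [0.3, 0.4, -0.2]
width: 0.0767
grip_force: 0.0
```

```bash
python3 - <<'E'
from h import *
go([.4,0,.3],FL_S)
im=cv2.cvtColor(optics.capture("scene"),cv2.COLOR_RGB2GRAY); it=cv2.cvtColor(optics.capture("top"),cv2.COLOR_RGB2GRAY)
ys=np.arange(-4,84,2)*.001
# profiles along the spindle's upper generator lines: r=49 (rim), r=30 (plate), r=19 (boss)
for n,I in(("scene",im),("top",it)):
  for r in(.048,.029,.0195):
    uv=proj(n,fr(BF,[(0,y,.1495+r) for y in ys])).astype(np.float32)
    print(n,r,cv2.remap(I,uv[:,0],uv[:,1],1).ravel().tolist())
E
```

```text
slide [ 0.02 -0.09  0.05] yaw 0.003 | t 20.35 pos [ 0.4026 -0.0011  0.3015] phi 1.395 w 0.0767 q [-0.    0.01 -0.09  1.47  0.    1.74] F [ 0.3  0.4 -0.2] T [-0.03 -0.04 -0.  ]
scene 0.048 [130, 132, 145, 184, 216, 225, 224, 223, 223, 224, 224, 221, 200, 159, 127, 118, 117, 117, 119, 118, 118, 118, 117, 118, 119, 118, 117, 116, 122, 119, 118, 118, 118, 119, 119, 117, 117, 118, 118, 119, 118, 116, 117, 117]
scene 0.029 [58, 67, 85, 107, 122, 131, 148, 193, 225, 233, 234, 234, 235, 236, 237, 236, 220, 171, 129, 116, 115, 118, 115, 115, 114, 112, 112, 111, 112, 111, 112, 112, 111, 112, 111, 111, 112, 113, 113, 112, 111, 112, 112, 113]
scene 0.0195 [62, 61, 61, 67, 87, 112, 124, 134, 157, 199, 224, 230, 231, 232, 233, 234, 236, 235, 219, 186, 168, 167, 167, 167, 166, 164, 152, 131, 117, 113, 112, 112, 110, 112, 112, 110, 109, 110, 117, 131, 149, 160, 165, 169]
top 0.048 [91, 90, 91, 92, 93, 94, 94, 93, 92, 91, 93, 93, 93, 93, 95, 96, 95, 92, 95, 93, 91, 93, 92, 92, 92, 93, 92, 93, 93, 93, 93, 94, 94, 95, 95, 95, 94, 93, 93, 93, 94, 94, 93, 95]
top 0.029 [93, 91, 90, 92, 94, 93, 92, 93, 93, 92, 94, 93, 94, 94, 94, 95, 93, 92, 92, 92, 94, 94, 91, 93, 93, 93, 93, 94, 96, 94, 94, 92, 92, 93, 95, 94, 93, 95, 94, 94, 94, 92, 94, 97]
top 0.0195 [92, 92, 92, 92, 92, 93, 93, 94, 92, 93, 93, 92, 91, 92, 94, 93, 93, 93, 92, 93, 94, 94, 94, 93, 95, 92, 93, 94, 93, 95, 94, 93, 94, 94, 93, 94, 94, 93, 92, 92, 94, 93, 94, 98]
```

The profile along the spindle puts the wheel rim at about 2–21 mm and the boss end at about 48.5 mm. Fully home would be 0–20 mm and 48 mm, so both parts are seated. Handing in.

```bash
python3 -c "
from plant import order
print(order.sign_off())"
```

```text
the job is handed in; nothing more can be done
None
```

The felt wheel is on the spindle over the drive pin and against the back flange, with the outer flange home against it, flat side in. I left the sisal wheel, nut, wax bar and coaster alone, and the job was handed in at about 20 s.

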